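# Stir the bead pool for a sampling lesson

## Robot

A 6-joint arm with a two-finger parallel gripper is mounted at the origin on the work surface. World frame = base frame: x ahead of the robot, y to its left, z up, the work surface at z = 0. Lengths are in m, angles in degrees, forces in N, time in s.
With the tool pointing down it reaches from about 0.375 to 0.9 m from the base axis. Payload 3.1 kg.
Tool frame: the origin (TCP) lies on the centre line of the jaws, within the pads' length; the fingertips stand 25 mm ahead of it and the grasp point (between the pads) lies 6 mm ahead of it; z points along the fingers, y is the line along which they close (so a half turn about z gives the same grasp; the last joint's range is limited). The gripper opens to 87 mm and grips with 3 to 60 N. Pads are 19 mm wide; open, the fingers measure 117 mm over their backs; the gripper's body (75 mm by 190 mm) begins 51 mm behind the grasp point.
Start: joints at [56.408, 30.224, 82.088, -0, 67.689, -10.227], TCP at [0.248, 0.574, 0.248] pointing down, gripper open.
Joint ranges: [-176.69, 176.69], [-43.24, 126.21], [12.49, 139.97], [-82, 262], [0, 151.66], [-163.58, 163.58]. Speed limits (degrees/s): [159.86, 159.86, 180, 180, 180, 180].

## Interface

Orientations are given as a 3x3 rotation matrix whose columns are the frame's x, y, z axes.
In Python, from rig import bot, cams, models gives the robot as it stands. The module is installed in compiled form; this text tells all that it offers.
- The arm moves only by the shell command python3 -m handwheel 'ROWS' [OPENING]. ROWS is JSON, a list of rows, each a list of 6 numbers: the shift along the world's x, y, z each as a share of 1 m, from -1 to 1, then the turn, a rotation vector about the world's x, y, z each as a share of 2 rad, from -1 to 1. In form: [[dx, dy, dz, wx, wy, wz], ...]. A call has exactly 8 rows; each row is the pose to reach, as a shift and turn from the pose commanded when the call began; what a row does not reach only later rows make up. A row lasts 1/12 s, in which the tool goes at most 41.7 mm and 7.16 degrees, less where a joint would pass 70% of its speed; a pose out of reach is approached as far as the arm can. A call with a number of a shift or a turn outside -1 to 1 is refused whole. A call with a gripper value outside its range is refused whole. OPENING is the opening, from -1 (shut) to 1 (fully open), so that 0 is half open, set as the call begins (- or left out, the last holds). The fingers move at their own pace and stop on an object; the grip force is fixed at half the most. Time passes only in rows, so rows that repeat a pose let the fingers close, or fill a call up. It gives the time, the measured TCP pose, the force, the opening and the grip force at its end, in the units of the state.
- bot.read_state(): the state, without advancing time (a new reading comes with each control period).
- cams.capture(name): name is "scene" or "top" or "wrist"; returns (picture, depth): 400x640x3 uint8, blue, green, red; 400x640 float32, m along the optical axis (not along the pixel's ray), 0 where there is no reading.
- cams.calibration(name): a dict with "mtx" (3x3 intrinsics, pixels), "R" (3x3) and "t" (3): a world point X has camera coordinates R X + t; the wrist camera has in their place "tool_from_camera" (4x4, takes a point from camera to tool coordinates, whose origin is the TCP and whose axes are the flange's). Camera axes: x right, y down, z forward; pixel columns grow to the right and rows downward; lengths in m; the calibration is good to about 2 mm. The wrist camera is an equidistant fisheye: a pixel r from the principal point sees the ray r / f radians off the axis. A picture is of the moment at which its call begins: read the wrist's pose just before it. calibration takes no time and is no camera call.
- bot.hand_in(): hands the job in; it is judged then, once.
Trained networks look in the newest picture that a camera, given by its name, has taken for a name from the list of things; names that differ only in an ending like _2 or _b are one class to them, and where a whole thing is asked for, a point or a joint stands for the part that bears it (a point fixed in the world has none). Each returns a list of dicts, best first, with "conf" (0 to 1); they miss things now and then, are a little off and sometimes report something else, mostly with a low value. They report only what shows in the picture. A call takes as long as a camera call.
- models.spot_in(query, camera): "position" ([column, row] in pixels, amid what is visible of it).
- models.tip_of(query, camera): "position" ([column, row] in pixels: a listed point, or the origin of a listed thing).
The state is a dict: "time_s": time; "joint_positions": joint angles; "qvel": joint speeds; "tau": joint torques, N m; "position": TCP position; "tcp_rot": TCP orientation; "force": force on the tool from outside, world axes, zero at the start; "moment": the same for the moment, N m; "opening": opening from 0.0 (shut) to 1.0 (fully open); "grasp_force": force on a finger pad.
Only numpy, scipy, OpenCV 4.12 (cv2) and the standard library are available. Lean on these libraries where they do the work, as an engineer would, in place of code of your own. Each camera call takes 0.05 s, during which the arm holds its last target. There are 200 camera calls.

## Task

Take the wooden stirring rod out of its pot and use it to stir the beads round in the wide white dish, until both big beads have been carried at least 5 cm from where they lay; do not touch the big beads with the fingers, and leave the dish standing about where it is, with both big beads still in it. Then stand the rod back in the same pot and let go.

Things in the scene. Friction and masses are not known exactly. Their poses are not given: they have to be found in the camera images.
- stirrer: Plain wooden rod, 140 mm long: square shank 18 mm thick with its sides along x and y, round foot 28 mm thick and 30 mm tall. Origin: centre of the foot's underside; z to the top. Starts upright, centred in one of two alike fixed white pots left and right of the dish (inside 56 mm wide, 60 mm tall, floor 6 mm above the bench); the other holds a brush. Grip it from above some 30 mm below its top.
- dish: Wide white dish, loose, 0.95 kg (slides if pushed with 5 N): 200 mm across the rim, 50 mm tall, steep walls 5 mm thick, flat inner floor 180 mm wide, 6 mm above its underside. Origin: centre of its underside, z up. Six round wooden beads rest on its floor in a ring: two big ones at opposite sides, between them on each side two small ones (22 mm); at the start the middle 75 mm are free of beads.
- big_bead_a: One of the two big beads: smooth wooden ball with a bore, 34 mm in diameter, 18 g, resting on the dish's floor about 60 mm from the dish's centre. Origin at its centre, 23 mm above the bench; it rolls, so its axes mean nothing.
- big_bead_b: The other big bead, same size, at the opposite side of the dish. Origin at its centre, 23 mm above the bench.

How it is judged:
By the outcome, as a careful person would: the job done as asked, in the order asked, and still so for the second after the job is handed in, with the robot touching nothing.
It also fails if it takes over 61 s, if anything falls off the work surface, if the arm or the gripper's body presses on something with over 40 N, if the wrist force passes 120 N, or if a joint passes its speed limit or range.

## Working session

There is one attempt and no reset: what is moved stays moved. The work goes in short steps, Python scripts to look and compute and a shell command to move; the robot and the scene stay as the last step left them, time stands still between calls to the robot, and variables do not carry over. Pictures are saved under pics/ and viewed, at most 10 in all, crops included, and the job is handed in when it is done.

```bash
mkdir -p pics
cat > h.py <<'E'
import numpy as np,cv2
from rig import bot,cams,models
def world(cam,px,depth=None,z=None):
    c=cams.calibration(cam);K=np.array(c["mtx"]);R=np.array(c["R"]);t=np.array(c["t"])
    r=np.linalg.solve(K,[px[0],px[1],1.])
    C=-R.T@t;d=R.T@r
    s=depth if z is None else (z-C[2])/d[2]
    return C+s*d
E
python3 - <<'E'
from h import *
np.set_printoptions(precision=4,suppress=True)
ims=[]
for cam in("top","scene"):
    im,d=cams.capture(cam);cv2.imwrite(f"pics/{cam}0.png",im)
    for q in("stirrer","dish","big_bead_a"):
        for f in("spot_in","tip_of"):
            for r in getattr(models,f)(q,cam)[:3]:
                p=r["position"];dd=d[int(p[1]),int(p[0])]
                print(cam,q,f,np.round(p,1),round(r["conf"],2),world(cam,p,dd), world(cam,p,z={'stirrer':.006,'dish':0,'big_bead_a':.023}[q]))
print(bot.read_state())
E
```

```text
top stirrer tip_of [204.7 235.5] 0.63 [0.4998 0.2542 0.0344] [0.4997 0.2614 0.006 ]
top dish spot_in [322.1 200.5] 0.6 [ 0.5912 -0.0181  0.0057] [ 0.5917 -0.0182 -0.    ]
top big_bead_a spot_in [333.6 219.9] 0.58 [ 0.5435 -0.0455  0.0348] [ 0.544  -0.0462  0.023 ]
top big_bead_a tip_of [324.3 174. ] 0.63 [ 0.6514 -0.0209  0.0388] [ 0.6538 -0.0214  0.023 ]
top big_bead_a tip_of [336.8 220.5] 0.62 [ 0.5423 -0.0531  0.0351] [ 0.5428 -0.0538  0.023 ]
scene stirrer spot_in [430.3 113. ] 0.62 [0.4977 0.2558 0.0955] [0.4201 0.3226 0.006 ]
scene stirrer tip_of [426.3 142.9] 0.87 [0.5185 0.2452 0.0349] [0.4963 0.2646 0.006 ]
scene dish spot_in [317.2 214.4] 0.71 [ 0.5702 -0.0237  0.0029] [ 0.5682 -0.0229  0.    ]
scene dish tip_of [319.6 224.9] 0.94 [ 0.5947 -0.0299  0.0036] [ 0.5924 -0.0289  0.    ]
scene big_bead_a tip_of [342.1 241.2] 0.82 [ 0.6616 -0.0168  0.0325] [ 0.6561 -0.0138  0.023 ]
scene big_bead_a tip_of [301.8 197. ] 0.74 [ 0.5444 -0.0436  0.037 ] [ 0.5341 -0.0395  0.023 ]
{'time_s': 0.7, 'joint_positions': array([ 56.4071,  30.2208,  82.0873,   0.0019,  67.6878, -10.2255]), 'qvel': array([ 0.0522,  0.034 , -0.0465,  0.128 ,  0.0451, -0.0708]), 'tau': array([ -0.0014, -43.9873, -17.6949,   0.0632,   0.0503,  -0.    ]), 'position': array([0.2478, 0.5738, 0.2476]), 'tcp_rot': array([[-0.918 ,  0.3966,  0.    ],
       [ 0.3966,  0.918 ,  0.0001],
       [ 0.    ,  0.0001, -1.    ]]), 'force': array([0.5243, 0.1477, 0.5088]), 'moment': array([ 0.0286, -0.0063, -0.0166]), 'grasp_force': 0.0, 'opening': 1.0025034870123952}
```

View pics/top0.png

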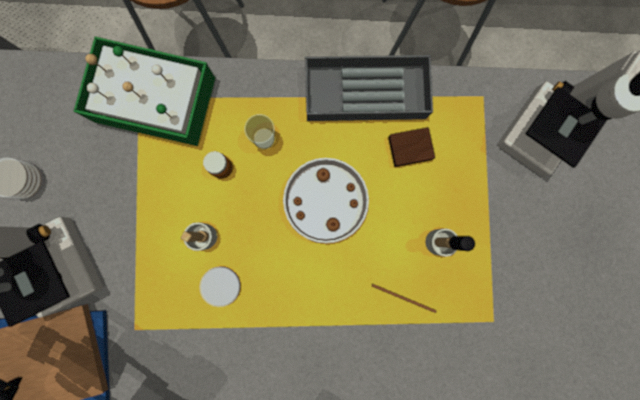

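View pics/scene0.png

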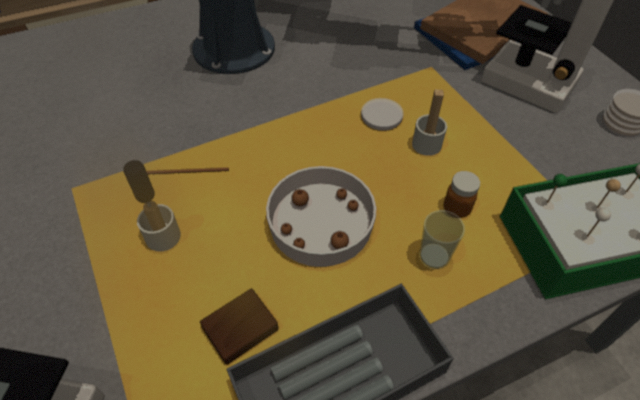

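The top view shows the rod in the left pot, about (200,237), the brush in the right pot, about (442,243), and the dish at (326,200). The big beads are at (323,174) and (333,224). The scene view agrees: the rod is at (430,120) and the dish at (320,215). Next I refine the positions with depth.

```bash
cat >> h.py <<'E'
def cloud(cam):
    im,d=cams.capture(cam);v,u=np.nonzero(d>0);c=cams.calibration(cam)
    P=np.linalg.solve(np.array(c["mtx"]),np.vstack([u,v,np.ones(len(u))]))*d[v,u]
    return (np.array(c["R"]).T@(P-np.array(c["t"])[:,None])).T,im[v,u],im
def near(P,x,y,r,z0,z1): return (np.hypot(P[:,0]-x,P[:,1]-y)<r)&(P[:,2]>z0)&(P[:,2]<z1)
def circ(Q):
    A=np.c_[2*Q[:,:2],np.ones(len(Q))];s=np.linalg.lstsq(A,(Q[:,:2]**2).sum(1),rcond=None)[0]
    return s[0],s[1],np.sqrt(s[2]+s[0]**2+s[1]**2)
def beads(cam,cx,cy):
    P,C,im=cloud(cam); C=C.astype(int)
    m=near(P,cx,cy,.085,.012,.055)&(C[:,2]-C[:,0]>40)
    Q=P[m]; H,_,_=np.histogram2d(Q[:,0],Q[:,1],bins=[np.arange(cx-.1,cx+.1,.004),np.arange(cy-.1,cy+.1,.004)])
    n,l,s,ce=cv2.connectedComponentsWithStats(cv2.morphologyEx((H>0).astype(np.uint8),cv2.MORPH_CLOSE,np.ones((2,2))))
    for i in range(1,n): print(cam,'blob',np.round([cx-.098+ce[i][1]*.004,cy-.098+ce[i][0]*.004],3),s[i][4])
E
python3 - <<'E'
from h import *
np.set_printoptions(precision=4,suppress=True)
for cam in("top","scene"):
    P,C,im=cloud(cam)
    for z0 in(.075,.1,.125):
        Q=P[near(P,.5,.26,.06,z0,z0+.025)];
        if len(Q): print(cam,'rod',len(Q),Q.mean(0),Q.min(0),Q.max(0))
    Q=P[near(P,.5,.26,.06,.05,.07)];Q=Q[np.hypot(*(Q[:,:2]-Q[:,:2].mean(0)).T)>.02];print(cam,'pot',len(Q),circ(Q))
    Q=P[near(P,.593,-.027,.12,.04,.06)];Q=Q[np.hypot(Q[:,0]-.593,Q[:,1]+.027)>.085];print(cam,'dish',len(Q),circ(Q),Q[:,2].max())
    beads(cam,.593,-.027)
    Q=P[near(P,.6,.1,.35,.07,.5)]
    print('tall', [ (np.round(Q[k].mean(0),3),round(Q[k,2].max(),3)) for k in [near(Q,.67,.22,.05,.05,.5),near(Q,.74,.13,.06,.05,.5)] if k.any()])
E
```

```text
top rod 33 [0.4997 0.2599 0.0886] [0.4896 0.2553 0.0759] [0.5094 0.2678 0.0994]
top rod 34 [0.4986 0.2598 0.1139] [0.4878 0.2548 0.1013] [0.5091 0.2679 0.1249]
top rod 97 [0.4985 0.2644 0.1417] [0.4879 0.256  0.1257] [0.5088 0.2768 0.1484]
top pot 163 (np.float64(0.4988134432872004), np.float64(0.265758804397957), np.float64(0.029748301819746848))
top dish 686 (np.float64(0.5902458010967452), np.float64(-0.023990841798029294), np.float64(0.09634956280770811)) 0.05342865856226249
top blob [ 0.538 -0.039] 49
top blob [0.557 0.039] 17
top blob [ 0.589 -0.088] 17
top blob [0.591 0.046] 19
top blob [ 0.628 -0.082] 20
top blob [ 0.655 -0.013] 45
tall [(array([0.666, 0.23 , 0.079]), np.float64(0.084)), (array([0.747, 0.133, 0.087]), np.float64(0.1))]
scene rod 94 [0.5011 0.2612 0.0879] [0.4861 0.2537 0.0754] [0.5077 0.2726 0.0997]
scene rod 101 [0.501  0.2607 0.1125] [0.4872 0.253  0.1   ] [0.5073 0.2693 0.1249]
scene rod 138 [0.4989 0.2626 0.1386] [0.4863 0.2532 0.125 ] [0.507  0.2748 0.1476]
scene pot 269 (np.float64(0.4964519987354903), np.float64(0.26494716649051786), np.float64(0.029891949321592386))
scene dish 1309 (np.float64(0.5888234985383796), np.float64(-0.025377003657334307), np.float64(0.09662457383834601)) 0.05255038847920893
scene blob [ 0.542 -0.041] 34
scene blob [0.561 0.037] 15
scene blob [ 0.592 -0.089] 17
scene blob [0.594 0.045] 12
scene blob [ 0.631 -0.081] 16
scene blob [ 0.659 -0.014] 41
tall [(array([0.666, 0.228, 0.079]), np.float64(0.084)), (array([0.739, 0.131, 0.085]), np.float64(0.097))]
```

```bash
python3 -m handwheel '[[0.01,-0.012,0,0,0,0.015],[0.03,-0.037,0,0,0,0.04],[0.055,-0.068,0,0,0,0.07],[0.08,-0.099,0,0,0,0.1],[0.105,-0.13,0,0,0,0.13],[0.13,-0.161,0,0,0,0.16],[0.155,-0.192,0,0,0,0.19],[0.18,-0.223,0,0,0,0.204]]' 1
python3 -m handwheel '[[0.022,-0.028,0,0,0,0],[0.045,-0.055,0,0,0,0],[0.062,-0.076,0,0,0,0],[0.07,-0.086,0,0,0,0],[0.07,-0.086,0,0,0,0],[0.07,-0.086,0,0,0,0],[0.07,-0.086,0,0,0,0],[0.07,-0.086,0,0,0,0]]' -
python3 - <<'E'
from h import *
s=bot.read_state();print(s['position'],s['tcp_rot'],s['force'])
im,d=cams.capture("wrist");cv2.imwrite("pics/w1.png",im)
c=cams.calibration("wrist");T=np.array(c["tool_from_camera"]);K=np.array(c["mtx"])
R=np.array(s['tcp_rot'])
# predicted pixel for rod top & pot centre, and model
def proj(X):
    p=np.linalg.inv(T)@np.r_[R.T@(np.array(X)-s['position']),1];p=p[:3]
    th=np.arctan2(np.hypot(p[0],p[1]),p[2]);u=p[:2]/np.hypot(p[0],p[1])
    return K[:2,2]+np.array([K[0,0],K[1,1]])*th*u
print(K,T[:3,3],'top',proj([.498,.2645,.146]),'base',proj([.498,.2645,.066]))
for sx in(-.009,.009):
  for sy in(-.009,.009): print(proj([.498+sx,.2645+sy,.146]))
E
```

```text
time_s: 1.57
position: [0.4288, 0.3492, 0.2478]
tcp_rot: [[-1.0, -0.003, 0.0], [-0.003, 1.0, 0.0], [-0.0, 0.0, -1.0]]
force: [0.1, 0.1, 0.2]
opening: 1.003
grasp_force: 0.0
time_s: 2.23
position: [0.4965, 0.2661, 0.2475]
tcp_rot: [[-1.0, -0.002, -0.001], [-0.002, 1.0, 0.0], [0.001, 0.0, -1.0]]
force: [-0.2, 0.8, -0.1]
opening: 0.999
grasp_force: 0.0
[0.49645458 0.26610967 0.24748879] [[-9.99996898e-01 -2.31537693e-03 -9.18306247e-04]
 [-2.31562206e-03  9.99997284e-01  2.65964747e-04]
 [ 9.17687944e-04  2.68090372e-04 -9.99999543e-01]] [-0.16151254  0.78963497 -0.10414623]
[[309.70691629   0.         320.12675895]
 [  0.         309.70691629 192.65250938]
 [  0.           0.           1.        ]] [ 7.95582932e-02  4.39489010e-05 -1.37388882e-01] top [318.19164635 203.18458184] base [318.62813267 178.99481056]
[307.02228566 192.59218425]
[329.35044057 192.61636456]
[307.2825927 213.502475 ]
[329.12280228 213.53137869]
```

View pics/w1.png

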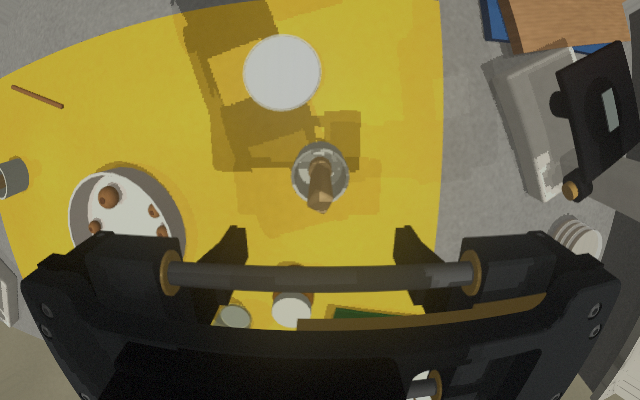

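The wrist view shows the rod's top at (321,201), within 2 mm of the prediction and under the TCP. Next: descend and grip.

```bash
python3 -m handwheel '[[0.0005,0,-0.015,0,0,0],[0.0005,0,-0.038,0,0,0],[0.0005,0,-0.063,0,0,0],[0.0005,0,-0.088,0,0,0],[0.0005,0,-0.108,0,0,0],[0.0005,0,-0.12,0,0,0],[0.0005,0,-0.126,0,0,0],[0.0005,0,-0.126,0,0,0]]' -
python3 -m handwheel '[[0,0,0,0,0,0],[0,0,0,0,0,0],[0,0,0,0,0,0],[0,0,0,0,0,0],[0,0,0,0,0,0],[0,0,0,0,0,0],[0,0,0,0,0,0],[0,0,0,0,0,0]]' -1
```

```text
time_s: 2.95
position: [0.4969, 0.2654, 0.1203]
tcp_rot: [[-1.0, -0.002, -0.003], [-0.002, 1.0, -0.001], [0.003, -0.001, -1.0]]
force: [-0.1, 0.3, 0.5]
opening: 0.998
grasp_force: 0.0
time_s: 3.62
position: [0.4984, 0.2647, 0.1217]
tcp_rot: [[-1.0, -0.0, 0.0], [-0.0, 1.0, 0.0], [-0.0, 0.0, -1.0]]
force: [0.6, 0.4, 0.6]
opening: 0.479
grasp_force: 0.0
```

```bash
python3 -m handwheel '[[0,0,0,0,0,0],[0,0,0,0,0,0],[0,0,0,0,0,0],[0,0,0,0,0,0],[0,0,0,0,0,0],[0,0,0,0,0,0],[0,0,0,0,0,0],[0,0,0,0,0,0]]' -1
python3 -m handwheel '[[0,0,0.01,0,0,0],[0,0,0.03,0,0,0],[0,0,0.055,0,0,0],[0,0,0.075,0,0,0],[0,0,0.085,0,0,0],[0,0,0.09,0,0,0],[0,0,0.09,0,0,0],[0,0,0.09,0,0,0]]' -
```

```text
time_s: 4.28
position: [0.4983, 0.2647, 0.1215]
tcp_rot: [[-1.0, -0.0, -0.0], [-0.0, 1.0, -0.0], [0.0, -0.0, -1.0]]
force: [-0.6, 0.0, -0.3]
opening: 0.255
grasp_force: 30.0
time_s: 4.95
position: [0.4978, 0.2646, 0.2111]
tcp_rot: [[-1.0, -0.0, -0.001], [-0.0, 1.0, -0.0], [0.001, -0.0, -1.0]]
force: [0.3, -0.2, -1.9]
opening: 0.261
grasp_force: 30.0
```

Run:
```python
from h import *
np.set_printoptions(precision=4,suppress=True)
P,C,im=cloud("scene")
for z0 in np.arange(.08,.2,.015):
    Q=P[near(P,.498,.2645,.035,z0,z0+.015)]
    if len(Q): print(round(z0,3),len(Q),Q.mean(0),Q.min(0),Q.max(0))
w,_=cams.capture("wrist")
cv2.imwrite("pics/b1.png",np.hstack([cv2.resize(im[20:200,350:510],None,fx=2.5,fy=2.5),cv2.resize(w[120:300,240:400],None,fx=2.5,fy=2.5)]))
print(bot.read_state()['opening'])
```

```text
0.08 1 [0.4892 0.2537 0.0945] [0.4892 0.2537 0.0945] [0.4892 0.2537 0.0945]
0.095 75 [0.5023 0.2584 0.103 ] [0.4834 0.2505 0.0953] [0.5108 0.276  0.1095]
0.11 105 [0.5018 0.2591 0.1186] [0.4848 0.251  0.1102] [0.509  0.2776 0.1247]
0.125 78 [0.4996 0.2598 0.1316] [0.4824 0.2506 0.125 ] [0.5082 0.2776 0.1394]
0.14 69 [0.4998 0.26   0.1477] [0.4844 0.2519 0.1401] [0.5067 0.2704 0.155 ]
0.155 70 [0.5005 0.2602 0.1629] [0.4853 0.2536 0.155 ] [0.5079 0.2706 0.17  ]
0.17 54 [0.5023 0.2614 0.1775] [0.4945 0.2465 0.1703] [0.5068 0.2783 0.1849]
0.185 158 [0.502  0.2604 0.1934] [0.4853 0.2434 0.1854] [0.5097 0.285  0.1998]
0.2 162 [0.5019 0.2603 0.2078] [0.4853 0.2417 0.2   ] [0.509  0.2854 0.2147]
0.25926466753274247
```

View pics/b1.png

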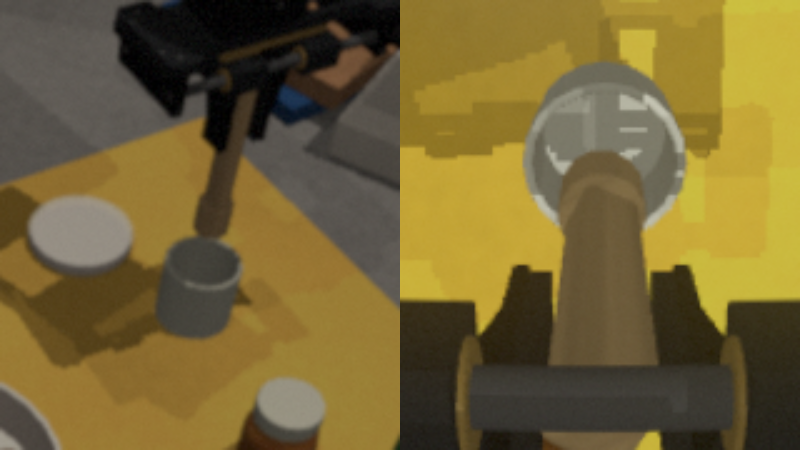

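The rod is held upright about 30 mm clear of the pot, with its foot at about (215,215) in the left crop. Next: to the dish centre and down.

```bash
python3 -m handwheel '[[0.003,-0.01,0,0,0,0],[0.01,-0.032,0,0,0,0],[0.02,-0.062,0,0,0,0],[0.03,-0.092,0,0,0,0],[0.04,-0.125,0,0,0,0],[0.05,-0.157,0,0,0,0],[0.06,-0.19,0,0,0,0],[0.07,-0.22,0,0,0,0]]' -
python3 -m handwheel '[[0.009,-0.029,0,0,0,0],[0.016,-0.05,0,0,0,0],[0.02,-0.064,0,0,0,0],[0.0215,-0.0695,0,0,0,0],[0.0215,-0.0695,0,0,0,0],[0.0215,-0.0695,-0.01,0,0,0],[0.0215,-0.0695,-0.025,0,0,0],[0.0215,-0.0695,-0.04,0,0,0]]' -
python3 -m handwheel '[[0,0,-0.01,0,0,0],[0,0,-0.02,0,0,0],[0,0,-0.03,0,0,0],[0,0,-0.038,0,0,0],[0,0,-0.042,0,0,0],[0,0,-0.045,0,0,0],[0,0,-0.045,0,0,0],[0,0,-0.045,0,0,0]]' -
```

```text
time_s: 5.72
position: [0.5682, 0.042, 0.2106]
tcp_rot: [[-1.0, 0.0, -0.002], [0.0, 1.0, -0.0], [0.002, -0.0, -1.0]]
force: [0.5, 0.3, -0.3]
opening: 0.263
grasp_force: 30.0
time_s: 6.38
position: [0.5892, -0.023, 0.1709]
tcp_rot: [[-1.0, -0.002, -0.0], [-0.002, 1.0, 0.0], [0.0, 0.0, -1.0]]
force: [0.2, -0.1, -1.1]
opening: 0.262
grasp_force: 30.0
time_s: 7.05
position: [0.5901, -0.0249, 0.1268]
tcp_rot: [[-1.0, -0.0, 0.001], [-0.0, 1.0, -0.0], [-0.001, -0.0, -1.0]]
force: [0.0, 0.0, -0.3]
opening: 0.259
grasp_force: 30.0
```

```bash
python3 -m handwheel '[[0.005,0.006,0,0,0,0],[0.011,0.013,0,0,0,0],[0.018,0.021,0,0,0,0],[0.025,0.03,0,0,0,0],[0.032,0.038,0,0,0,0],[0.037,0.044,0,0,0,0],[0.037,0.044,0,0,0,0],[0.037,0.044,0,0,0,0]]' -
python3 -m handwheel '[[0.0044,-0.0041,0,0,0,0],[0.0087,-0.0091,0,0,0,0],[0.0124,-0.0145,0,0,0,0],[0.0153,-0.02,0,0,0,0],[0.0175,-0.0255,0,0,0,0],[0.0193,-0.0318,0,0,0,0],[0.0204,-0.0383,0,0,0,0],[0.021,-0.044,0,0,0,0]]' -
python3 -m handwheel '[[-0.0003,-0.006,0,0,0,0],[-0.0014,-0.0126,0,0,0,0],[-0.0032,-0.019,0,0,0,0],[-0.0054,-0.0245,0,0,0,0],[-0.0083,-0.03,0,0,0,0],[-0.012,-0.0353,0,0,0,0],[-0.0163,-0.0403,0,0,0,0],[-0.0207,-0.0444,0,0,0,0]]' -
python3 - <<'E'
from h import *
for c in("scene","top"): beads(c,.5895,-.025)
E
```

```text
time_s: 7.72
position: [0.627, 0.0199, 0.1264]
tcp_rot: [[-1.0, -0.002, -0.0], [-0.002, 1.0, -0.0], [0.0, -0.0, -1.0]]
force: [0.1, -0.6, -1.2]
opening: 0.259
grasp_force: 30.0
time_s: 8.38
position: [0.648, -0.0258, 0.1265]
tcp_rot: [[-1.0, 0.0, 0.0], [0.0, 1.0, -0.0], [-0.0, -0.0, -1.0]]
force: [-0.2, 0.5, -1.2]
opening: 0.257
grasp_force: 30.0
time_s: 9.05
position: [0.6234, -0.0675, 0.1254]
tcp_rot: [[-1.0, 0.0, -0.008], [0.0, 1.0, 0.004], [0.008, 0.004, -1.0]]
force: [-2.4, 3.2, 0.5]
opening: 0.263
grasp_force: 30.0
scene blob [0.568 0.032] 15
scene blob [ 0.594 -0.098] 6
scene blob [0.601 0.037] 18
scene blob [ 0.636 -0.063] 1
scene blob [ 0.651 -0.078] 14
top blob [0.566 0.036] 11
top blob [0.598 0.039] 17
```

Run:
```python
from h import *
im,_=cams.capture("scene");w,_=cams.capture("wrist")
cv2.imwrite("pics/b2.png",np.hstack([cv2.resize(im[140:290,240:400],None,fx=2.5,fy=2.5),cv2.resize(w[120:270,240:400],None,fx=2.5,fy=2.5)]))
P,C,_=cloud("scene")
Q=P[near(P,.593,-.027,.12,.04,.06)];Q=Q[np.hypot(Q[:,0]-.593,Q[:,1]+.027)>.085];print('dish',len(Q),circ(Q))
s=bot.read_state();print(s['position'],s['force'],s['moment'])
```

```text
dish 814 (np.float64(0.5933246390554187), np.float64(-0.032311885577015365), np.float64(0.09649642338805414))
[ 0.62375402 -0.06752443  0.12547052] [-4.60043445  3.15744412  0.52116803] [1.05609074 1.05028341 0.01577597]
```

View pics/b2.png

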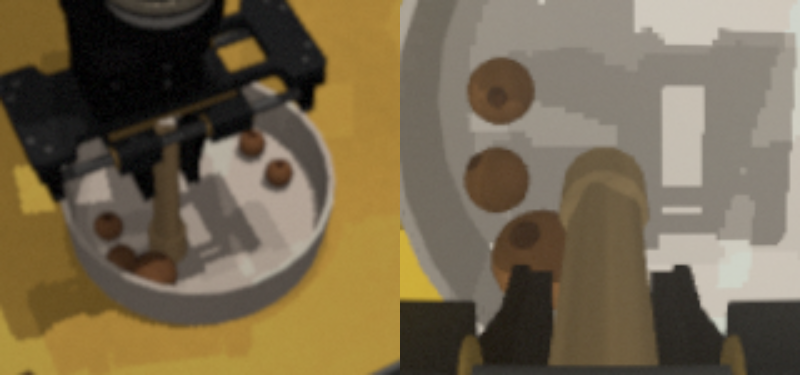

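The dish slid about 7 mm because bead A wedged against the wall beside the rod (pixel (155,268) left, (535,265) right). I'll retreat to the middle and look again.

```bash
python3 -m handwheel '[[-0.003,0.003,0,0,0,0],[-0.008,0.007,0,0,0,0],[-0.015,0.014,0,0,0,0],[-0.022,0.02,0,0,0,0],[-0.029,0.027,0,0,0,0],[-0.034,0.031,0,0,0,0],[-0.034,0.031,0,0,0,0],[-0.034,0.031,0,0,0,0]]' -
python3 - <<'E'
from h import *
im,_=cams.capture("scene");w,_=cams.capture("wrist")
cv2.imwrite("pics/b3.png",np.hstack([cv2.resize(im[140:290,240:400],None,fx=2.5,fy=2.5),cv2.resize(w[120:270,240:400],None,fx=2.5,fy=2.5)]))
cam="top"
P,C,_=cloud("scene")
Q=P[near(P,.593,-.027,.12,.04,.06)];Q=Q[np.hypot(Q[:,0]-.593,Q[:,1]+.027)>.085];print('dish',len(Q),circ(Q))
beads("scene",.593,-.031);beads("top",.593,-.031)
for c in("scene","wrist"):print(models.spot_in("big_bead_a",c),models.tip_of("big_bead_a",c))
s=bot.read_state();print(s['position'],s['force'],s['moment'])
E
```

```text
time_s: 9.97
position: [0.5931, -0.0378, 0.1268]
tcp_rot: [[-1.0, -0.001, 0.001], [-0.001, 1.0, -0.0], [-0.001, -0.0, -1.0]]
force: [0.6, -0.2, -1.3]
opening: 0.257
grasp_force: 30.0
dish 995 (np.float64(0.59316496407704), np.float64(-0.03237051677675995), np.float64(0.09659453939552322))
scene blob [ 0.543 -0.052] 5
scene blob [0.567 0.034] 10
scene blob [ 0.595 -0.099] 2
scene blob [0.601 0.04 ] 10
scene blob [ 0.622 -0.098] 14
scene blob [ 0.648 -0.081] 37
top blob [ 0.551 -0.047] 4
[{'position': [296.9, 199.1], 'conf': 0.77}, {'position': [305.2, 248.9], 'conf': 0.57}, {'position': [324.5, 224.6], 'conf': 0.31}] [{'position': [296.2, 198.4], 'conf': 0.71}, {'position': [305.7, 252.9], 'conf': 0.66}, {'position': [316.2, 226.5], 'conf': 0.59}]
[{'position': [304.8, 131.4], 'conf': 0.85}, {'position': [269.7, 240.5], 'conf': 0.7}] [{'position': [265.3, 254.3], 'conf': 0.73}, {'position': [309.1, 128.7], 'conf': 0.55}]
[ 0.59323445 -0.03835824  0.12645097] [-0.67572775  0.49827659 -0.85803368] [0.05676048 0.01206838 0.01605549]
```

View pics/b3.png

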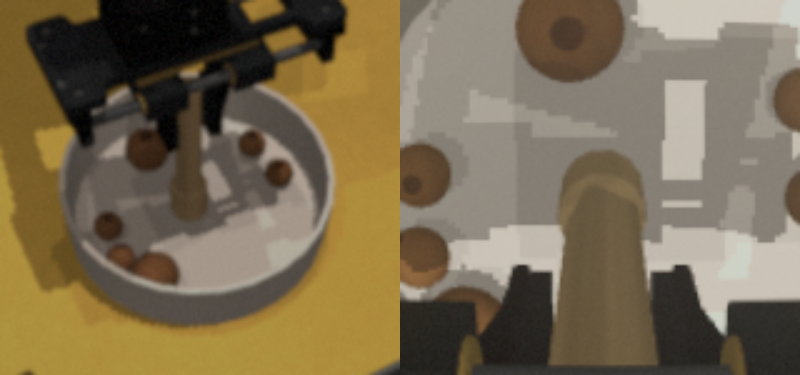

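Both views show A at the far wall (scene crop (155,268)) and B still on the robot's side (wrist crop (568,30)). Now I'll locate B.

```bash
cat >> h.py <<'E'
def wristpt(px,z):
    s=bot.read_state();c=cams.calibration("wrist");K=np.array(c["mtx"]);T=np.array(c["tool_from_camera"]);R=np.array(s['tcp_rot'])
    v=(np.array(px)-K[:2,2])/K[0,0];th=np.linalg.norm(v);d=np.r_[np.sin(th)*v/th,np.cos(th)]
    d=R@T[:3,:3]@d;C=np.array(s['position'])+R@T[:3,3]
    return C+(z-C[2])/d[2]*d
E
python3 - <<'E'
from h import *
for p in([296.9,199.1],[296.2,198.4],[302.5,248.5]):print(world("scene",p,z=.023))
for p in([307,132],[265,254]):print(wristpt(p,.023))
E
```

```text
[ 0.53488764 -0.04999942  0.023     ]
[ 0.53278055 -0.05055188  0.023     ]
[ 0.64092097 -0.08407227  0.023     ]
[ 0.53726854 -0.04855416  0.023     ]
[ 0.64327117 -0.08735587  0.023     ]
```

```bash
python3 -m handwheel '[[-0.004,-0.01,0,0,0,0],[-0.01,-0.02,0,0,0,0],[-0.014,-0.03,0,0,0,0],[-0.019,-0.038,0,0,0,0],[-0.026,-0.041,0,0,0,0],[-0.034,-0.042,0,0,0,0],[-0.04,-0.043,0,0,0,0],[-0.043,-0.043,0,0,0,0]]' -
python3 -m handwheel '[[-0.005,0.0036,0,0,0,0],[-0.009,0.0084,0,0,0,0],[-0.0127,0.0135,0,0,0,0],[-0.0158,0.019,0,0,0,0],[-0.0184,0.0248,0,0,0,0],[-0.0204,0.0308,0,0,0,0],[-0.022,0.037,0,0,0,0],[-0.0227,0.0432,0,0,0,0]]' -
python3 - <<'E'
from h import *
im,_=cams.capture("scene");w,_=cams.capture("wrist")
P,C,_=cloud("scene")
Q=P[near(P,.593,-.027,.12,.04,.06)];Q=Q[np.hypot(Q[:,0]-.593,Q[:,1]+.027)>.085];print('dish',len(Q),circ(Q))
for c in("scene","wrist"):
  for r in models.spot_in("big_bead_a",c):
    p=r['position'];print(c,p,r['conf'],world(c,p,z=.023) if c=="scene" else wristpt(p,.023))
E
```

```text
time_s: 11.08
position: [0.5484, -0.081, 0.1265]
tcp_rot: [[-1.0, 0.0, -0.002], [0.0, 1.0, 0.001], [0.002, 0.001, -1.0]]
force: [0.2, 0.1, 0.6]
opening: 0.26
grasp_force: 30.0
time_s: 11.75
position: [0.5272, -0.0371, 0.1265]
tcp_rot: [[-1.0, -0.001, -0.0], [-0.001, 1.0, 0.0], [0.0, 0.0, -1.0]]
force: [-0.6, -0.3, -0.4]
opening: 0.263
grasp_force: 30.0
dish 1269 (np.float64(0.5930937504407441), np.float64(-0.03230876467178262), np.float64(0.09663362307956361))
scene [318.1, 187.8] 0.73 [ 0.52628444 -0.00193711  0.023     ]
scene [305.1, 248.3] 0.71 [ 0.64244088 -0.07973742  0.023     ]
wrist [360.1, 198.0] 0.57 [ 0.5257692  -0.00526024  0.023     ]
```

```bash
python3 -m handwheel '[[-0.0003,0.0064,0,0,0,0],[0.0001,0.0127,0,0,0,0],[0.001,0.019,0,0,0,0],[0.0026,0.025,0,0,0,0],[0.0047,0.031,0,0,0,0],[0.0074,0.0368,0,0,0,0],[0.0107,0.0422,0,0,0,0],[0.0144,0.0473,0,0,0,0]]' -
python3 - <<'E'
from h import *
im,_=cams.capture("scene");w,_=cams.capture("wrist")
P,C,_=cloud("scene")
Q=P[near(P,.593,-.027,.12,.04,.06)];Q=Q[np.hypot(Q[:,0]-.593,Q[:,1]+.027)>.085];print('dish',len(Q),circ(Q))
for c in("scene","wrist"):
  for r in models.spot_in("big_bead_a",c):
    p=r['position'];print(c,p,r['conf'],world(c,p,z=.023) if c=="scene" else wristpt(p,.023))
E
```

```text
time_s: 12.67
position: [0.5422, 0.0101, 0.1266]
tcp_rot: [[-1.0, -0.001, 0.0], [-0.001, 1.0, -0.0], [-0.0, -0.0, -1.0]]
force: [0.3, -0.5, -0.7]
opening: 0.259
grasp_force: 30.0
dish 1261 (np.float64(0.5931231339201981), np.float64(-0.03233255080999242), np.float64(0.09661152170912189))
scene [344.2, 194.0] 0.56 [0.56093878 0.0372094  0.023     ]
scene [305.7, 246.6] 0.44 [ 0.63962669 -0.0773598   0.023     ]
wrist [355.3, 215.5] 0.78 [0.55502001 0.03865565 0.023     ]
```

Both big beads have moved about 7–8 cm and the dish has stopped sliding. Next: rod to the middle, lift, and back over the pot.

```bash
python3 -m handwheel '[[0.003,-0.004,0,0,0,0],[0.01,-0.01,0,0,0,0],[0.02,-0.018,0,0,0,0],[0.03,-0.027,0,0,0,0],[0.04,-0.035,0,0,0,0],[0.047,-0.041,0,0,0,0],[0.05,-0.042,0,0,0,0],[0.05,-0.042,0,0,0,0]]' -
python3 -m handwheel '[[0,0,0.005,0,0,0],[0,0,0.015,0,0,0],[0,0,0.03,0,0,0],[0,0,0.05,0,0,0],[0,0,0.07,0,0,0],[0,0,0.083,0,0,0],[0,0,0.088,0,0,0],[0,0,0.088,0,0,0]]' -
python3 -m handwheel '[[-0.003,0.01,0,0,0,0],[-0.01,0.03,0,0,0,0],[-0.02,0.06,0,0,0,0],[-0.03,0.092,0,0,0,0],[-0.04,0.125,0,0,0,0],[-0.05,0.157,0,0,0,0],[-0.06,0.19,0,0,0,0],[-0.07,0.22,0,0,0,0]]' -
python3 -m handwheel '[[-0.008,0.025,0,0,0,0],[-0.015,0.045,0,0,0,0],[-0.02,0.061,0,0,0,0],[-0.0235,0.072,0,0,0,0],[-0.0235,0.074,0,0,0,0],[-0.0235,0.074,0,0,0,0],[-0.0235,0.074,0,0,0,0],[-0.0235,0.074,0,0,0,0]]' -
python3 - <<'E'
from h import *
im,_=cams.capture("scene");w,_=cams.capture("wrist")
cv2.imwrite("pics/b4.png",np.hstack([cv2.resize(im[20:290,240:510],(480,480)),cv2.resize(w[120:300,260:380],(320,480))]))
beads("scene",.593,-.032);beads("top",.593,-.032)
P,C,_=cloud("scene")
for z0 in(.095,.11,.125,.14):
    Q=P[near(P,.498,.2645,.035,z0,z0+.015)]
    if len(Q): print(round(z0,3),len(Q),Q.mean(0),Q.min(0),Q.max(0))
E
```

```text
time_s: 13.58
position: [0.5927, -0.0336, 0.1265]
tcp_rot: [[-1.0, 0.001, 0.001], [0.001, 1.0, -0.0], [-0.001, -0.0, -1.0]]
force: [0.3, -0.7, -0.1]
opening: 0.261
grasp_force: 30.0
time_s: 14.25
position: [0.5923, -0.0324, 0.2167]
tcp_rot: [[-1.0, -0.001, 0.004], [-0.001, 1.0, -0.001], [-0.004, -0.001, -1.0]]
force: [-1.1, -0.0, 0.3]
opening: 0.265
grasp_force: 30.0
time_s: 14.92
position: [0.5194, 0.1896, 0.2132]
tcp_rot: [[-1.0, -0.001, -0.004], [-0.001, 1.0, 0.0], [0.004, 0.0, -1.0]]
force: [-0.2, 1.3, -0.0]
opening: 0.26
grasp_force: 30.0
time_s: 15.58
position: [0.4986, 0.2604, 0.2143]
tcp_rot: [[-1.0, 0.001, -0.0], [0.001, 1.0, -0.0], [0.0, -0.0, -1.0]]
force: [-0.7, -1.4, -0.4]
opening: 0.258
grasp_force: 30.0
scene blob [0.587 0.041] 80
scene blob [ 0.594 -0.097] 15
scene blob [ 0.622 -0.098] 18
scene blob [ 0.648 -0.082] 36
top blob [0.586 0.041] 84
top blob [ 0.591 -0.095] 18
top blob [ 0.639 -0.086] 62
0.095 58 [0.50315307 0.25431193 0.10467852] [0.48519144 0.24641406 0.09829091] [0.51040417 0.27145101 0.1095932 ]
0.11 87 [0.50339594 0.25443262 0.11751756] [0.48418994 0.24582741 0.11007757] [0.51109558 0.2707923  0.12476694]
0.125 97 [0.50129685 0.25562821 0.13136236] [0.4847019  0.2452524  0.12503416] [0.5099467  0.27158481 0.13961589]
0.14 69 [0.50160961 0.25603922 0.14792034] [0.48908121 0.24864087 0.14021222] [0.50759583 0.26567143 0.15468327]
```

View pics/b4.png

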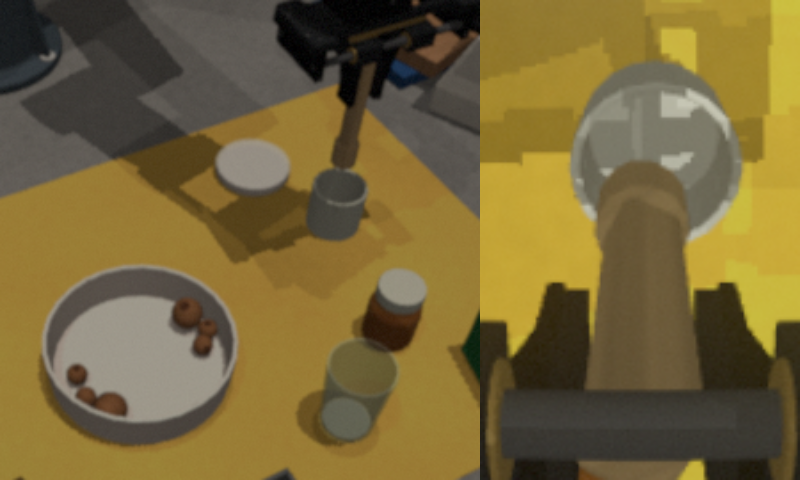

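Bead B is at (187,311) with its small neighbours and A is at (110,405), both in the dish. The rod hangs upright over the pot and needs about +4 mm in y.

```bash
python3 -m handwheel '[[0,0.003,0,0,0,0],[0,0.0045,-0.005,0,0,0],[0,0.0045,-0.015,0,0,0],[0,0.0045,-0.027,0,0,0],[0,0.0045,-0.04,0,0,0],[0,0.0045,-0.05,0,0,0],[0,0.0045,-0.055,0,0,0],[0,0.0045,-0.055,0,0,0]]' -
python3 -m handwheel '[[0,0,-0.005,0,0,0],[0,0,-0.013,0,0,0],[0,0,-0.022,0,0,0],[0,0,-0.029,0,0,0],[0,0,-0.033,0,0,0],[0,0,-0.035,0,0,0],[0,0,-0.0365,0,0,0],[0,0,-0.0365,0,0,0]]' -
```

```text
time_s: 16.5
position: [0.4973, 0.2655, 0.1578]
tcp_rot: [[-1.0, -0.0, -0.003], [-0.0, 1.0, -0.001], [0.003, -0.001, -1.0]]
force: [0.6, 0.5, -1.1]
opening: 0.254
grasp_force: 30.0
time_s: 17.17
position: [0.4983, 0.2658, 0.1228]
tcp_rot: [[-1.0, -0.0, -0.0], [-0.0, 1.0, -0.0], [0.0, -0.0, -1.0]]
force: [1.4, -0.7, -0.9]
opening: 0.259
grasp_force: 30.0
```

```bash
python3 -m handwheel '[[0,0,-0.0005,0,0,0],[0,0,-0.001,0,0,0],[0,0,-0.001,0,0,0],[0,0,-0.001,0,0,0],[0,0,-0.001,0,0,0],[0,0,-0.001,0,0,0],[0,0,-0.001,0,0,0],[0,0,-0.001,0,0,0]]' -
python3 -m handwheel '[[0,0,0,0,0,0],[0,0,0,0,0,0],[0,0,0,0,0,0],[0,0,0,0,0,0],[0,0,0,0,0,0],[0,0,0,0,0,0],[0,0,0,0,0,0],[0,0,0,0,0,0]]' 1
python3 -m handwheel '[[0,0,0,0,0,0],[0,0,0,0,0,0],[0,0,0,0,0,0],[0,0,0.005,0,0,0],[0,0,0.015,0,0,0],[0,0,0.03,0,0,0],[0,0,0.05,0,0,0],[0,0,0.075,0,0,0]]' -
python3 -m handwheel '[[0,0,0.025,0,0,0],[0,0,0.05,0,0,0],[0,0,0.07,0,0,0],[0,0,0.08,0,0,0],[0,0,0.085,0,0,0],[0,0,0.085,0,0,0],[0,0,0.085,0,0,0],[0,0,0.085,0,0,0]]' -
python3 - <<'E'
from h import *
im,_=cams.capture("scene");w,_=cams.capture("wrist")
cv2.imwrite("pics/b5.png",np.hstack([cv2.resize(im[20:290,240:510],(480,480)),cv2.resize(w[120:300,260:380],(320,480))]))
E
```

```text
time_s: 17.83
position: [0.4983, 0.2658, 0.1221]
tcp_rot: [[-1.0, -0.0, 0.0], [-0.0, 1.0, -0.0], [-0.0, -0.0, -1.0]]
force: [-0.1, -0.1, -0.4]
opening: 0.257
grasp_force: 30.0
time_s: 18.5
position: [0.4983, 0.2658, 0.1221]
tcp_rot: [[-1.0, -0.0, -0.0], [-0.0, 1.0, 0.0], [0.0, 0.0, -1.0]]
force: [0.6, -0.6, -0.3]
opening: 0.779
grasp_force: 0.0
time_s: 19.17
position: [0.4976, 0.2656, 0.1976]
tcp_rot: [[-1.0, -0.0, -0.002], [-0.0, 1.0, -0.001], [0.002, -0.001, -1.0]]
force: [0.1, -0.6, 0.1]
opening: 0.996
grasp_force: 0.0
time_s: 19.83
position: [0.4975, 0.2655, 0.2806]
tcp_rot: [[-1.0, -0.0, -0.003], [-0.0, 1.0, -0.001], [0.003, -0.001, -1.0]]
force: [-0.5, -0.3, -0.5]
opening: 0.999
grasp_force: 0.0
```

View pics/b5.png

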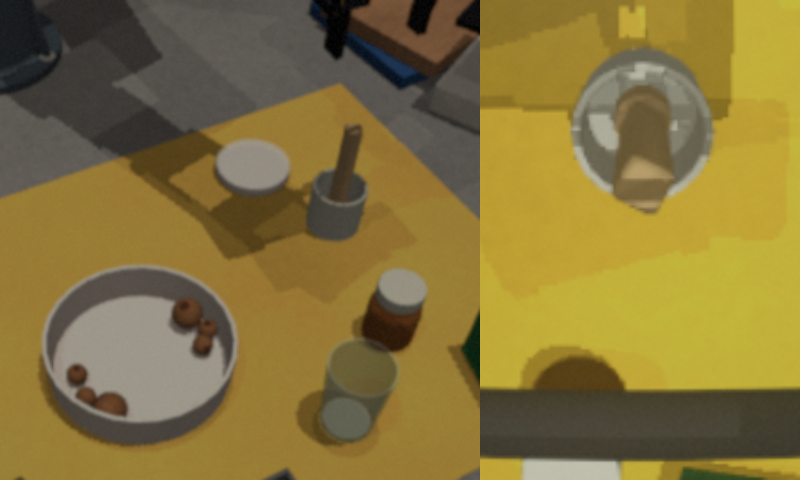

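The rod stands upright in the left pot at (345,165), released, and both big beads are in the dish, so I'll hand in.

```bash
python3 -c "
from rig import bot
print(bot.hand_in())"
```

```text
the job is handed in; nothing more can be done
None
```

I handed the job in at about 20 s: the stirring rod stands released in its own pot, both big beads are still in the dish about 7 and 8 cm from where they lay, and the dish slid about 8 mm when one bead jammed during stirring.

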